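# Put the test corner's mix-up right

## Robot

A 6-joint arm with a two-finger parallel gripper is mounted at the origin on a cart in front of the work surface, level with it; the furniture and walls round the work are solid. World frame = base frame: x ahead of the robot, y to its left, z up, the work surface at z = 0. Lengths are in m, angles in degrees, forces in N, time in s.
With the tool pointing down it reaches from about 0.35 to 0.725 m from the base axis. Payload 6 kg.
Tool frame: the origin (TCP) lies midway between the tips of the shut fingers; the grasp point (between the pads) lies behind it (manip.pinch_z is the z of the grasp point in the tool frame, in m); z points along the fingers, y is the line along which they close (so a half turn about z gives the same grasp; the last joint's range is limited). The gripper opens to 85 mm and grips with 20 to 120 N. Pads are 22 mm wide; open, the fingers measure 114 mm over their backs; the gripper's body (76 mm by 85 mm) begins 54 mm behind the grasp point. The pads swing forward as they close: fully open they stand 13 mm farther back than shut.
Start: joints at [-51.125, 2.303, 4.859, 0, -92.561, -19.12], TCP at [0.203, -0.565, 0.231] pointing down, gripper open.
Joint ranges: [-146.85, 146.85], [-73.84, 115.35], [-62.03, 85.46], [-188.31, 113.3], [-161.28, -10.13], [-171.36, 171.36]. Speed limits (degrees/s): [147.25, 147.25, 172.46, 180, 180, 180].

## Interface

Orientations are given as [roll, pitch, yaw] about the fixed x, y, z axes, in that order (R = Rz(yaw) Ry(pitch) Rx(roll)).
In Python, from station import manip gives the robot as it stands. The module is installed in compiled form; this text tells all that it offers. Calls block until the motion is done:
- manip.move_ptp(position, orientation): joint-space move of the TCP to a pose.
- manip.movel(position, speed=0.15, ori=None, force_limit=None): straight line of the TCP; ori=None keeps the orientation; speed is the mean speed in m/s. With force_limit (N) it stops when the force on the tool has changed by that much, and returns True; else False.
- manip.move_joints(angles): joint-space move.
- manip.command_gripper(opening, squeeze=None): finger opening in m; squeeze is the grip in N (None keeps the last); returns when the fingers have stopped.
- manip.sleep(seconds).
- manip.ik(position, orientation): joint angles nearest the present ones, or None.
- manip.snapshot(name): name is "scene" or "top" or "wrist"; returns the picture (400x640x3 uint8, red, green, blue); there is no depth.
- manip.camera_model(name): a dict with "fx", "fy", "cx", "cy" (pixels), "cam_to_world" (4x4, takes a point from camera to world coordinates). Camera axes: x right, y down, z forward; pixel columns grow to the right and rows downward; lengths in m; the calibration is good to about 2 mm. The wrist camera is an equidistant fisheye: a pixel r from the principal point sees the ray r / f radians off the axis. A picture is of the moment at which its call begins: read the wrist's pose just before it. camera_model takes no time and is no camera call; for the wrist camera it gives the pose at the moment of the call.
A pose or a line that the arm cannot do raises manip.PlanningError and nothing moves.
- manip.sign_off(): hands the job in; it is judged then, once.
Readings, each from a call of its own:
- manip.current_time_s(): time.
- manip.current_joint_pos(): joint angles.
- manip.current_qvel(): joint speeds.
- manip.current_joint_efforts(): joint torques, N m.
- manip.current_position(): TCP position.
- manip.current_tool_rot(): TCP orientation.
- manip.current_wrist_force(): force on the tool from outside, world axes, zero at the start.
- manip.current_moment(): the same for the moment, N m.
- manip.current_gripper_width(): finger opening in m.
- manip.current_grasp_force(): force on a finger pad.
Only numpy, scipy, OpenCV 4.12 (cv2) and the standard library are available. Lean on these libraries where they do the work, as an engineer would, in place of code of your own. Each camera call takes 0.05 s, during which the arm holds its last target. There are 200 camera calls.

## Task

The things of this test corner are in each other's places. Snap the marker down into its spring-clip holder until it rests on the seats, and put the timer, the carton and the cassette each in the middle of the mat that shows its outline, standing or lying flat as now, the carton and cassette lined up lengthwise with their mats; the plain square mat, once the marker is off it, is free for setting one of them down meanwhile. Do not disturb the vial standing nearby.

Things in the scene. Friction and masses are not known exactly. Their poses are not given: they have to be found in the camera images.
- timer: White round clockwork timer, 68 mm across, 28 mm tall, dial disc up to 32 mm; on top an upright red bar 34 mm long (its x), 8 mm thick (its y), 33 to 46 mm above the underside. The dial does not turn; lift the timer by this bar. About 130 g. Origin: centre of its underside, z up. At the start it stands on the strip mat.
- carton: Small closed printed carton (white and purple), a box 86 mm (x) by 54 mm (y) by 40 mm tall, about 80 g; grip it across the 54 mm side. Origin: centre of its underside, z up. At the start it stands on the round mat.
- cassette: Flat white plastic rapid-test cassette, 72 mm (x) by 24 mm (y) by 8 mm thick, about 20 g; grip it by its long sides. Origin: centre of its underside, z up. At the start it lies on the oblong mat.
- marker_mid (a point): The marker: white marker pen with black cap, lying; 135 mm long (its own y), 16 mm thick, about 20 g. This point: on its axis, middle of its length, 8 mm above its underside (z up at the start). At the start it lies on the plain square mat, overhanging it a little.
- round_mat: A flat black rubber mat, a disc of 100 mm diameter, 4 mm thick, fixed to the table; a flat grey field on its top in the outline of the round timer, which belongs on it, a little larger. Origin: centre of its underside, z up.
- oblong_mat: A flat black rubber mat, 110 mm (x) by 78 mm (y), 4 mm thick, fixed to the table; a flat grey field on its top in the outline of the carton, which belongs on it, a little larger. Origin: centre of its underside, z up.
- strip_mat: A flat black rubber mat, the narrow one, 100 mm (x) by 48 mm (y), 4 mm thick, fixed to the table; a flat grey field on its top in the outline of the cassette, which belongs on it, a little larger. Origin: centre of its underside, z up.
- spare_mat: A plain flat black rubber mat without outline, 120 mm square, 4 mm thick, fixed to the table: the spot for putting something down meanwhile. Origin: centre of its underside, z up.
- clip_stand: Fixed marker holder: plate 106 (x) x 46 x 6 mm; at x = +-38 mm a pair of 10 mm wide sprung jaws, 49 mm high. Push the marker, lying along x either way round, straight down at its middle (66 mm free for fingers): mouth 34 mm, neck 12 mm at height 29 mm, springs open at under 10 N. Seated, its underside lies 14 mm above the table. Origin: centre of the underside, z up.
- vial: Bystander: a sample vial with a red cap standing on the table near the work, 23 mm across, 72 mm tall. Leave it standing where it is. Origin: centre of its underside.
Not all that is in view belongs to the job. Leave any pink look-alike of the oblong_mat alone.

How it is judged (in metres and radians):
At the end, for the whole second after the job is handed in: Timer on the round mat, carton on the oblong, cassette on the strip mat: each flat and within 12 mm of centre, carton and cassette within 0.2 rad of lengthwise; marker on its holder's seats under the jaws, within 12 mm of the middle and 0.12 rad of lengthwise; all at rest (horizontal distance between timer and round_mat below 0.012 m and height (world z) of each of timer, carton, cassette below 0.008 m and angle between each of timer, carton, cassette's own z axis and vertical below 0.1 rad and horizontal distance between carton and oblong_mat below 0.012 m and horizontal distance between cassette and strip_mat below 0.012 m and angle between the x axis of carton and the x axis of oblong_mat, either way round below 0.2 rad and angle between the x axis of cassette and the x axis of strip_mat, either way round below 0.2 rad and horizontal distance between marker_mid and clip_stand below 0.012 m and angle between the y axis of marker_mid and the x axis of clip_stand, either way round below 0.12 rad and height (world z) of marker_mid between 0.018 and 0.025 m and linear speed of each of timer, carton, cassette below 0.02 m/s); the robot touches nothing.
It fails at once if the vial is knocked over or shoved by more than 20 mm (distance of vial from where it was at the start of the episode above 0.02 m or angle between vial's own z axis and vertical above 0.3 rad).
It also fails if it takes over 120 s, if anything falls off the work surface, if the arm or the gripper's body presses on something with over 40 N, if the wrist force passes 120 N, or if a joint passes its speed limit or range.

## Working session

There is one attempt and no reset: what is moved stays moved. The work goes in short steps, each a Python script; the robot and the scene stay as the last script left them, time stands still between calls to the robot, and variables do not carry over. Pictures are saved under pics/ and viewed, at most 14 in all, crops included, and the job is handed in when it is done.

```bash
mkdir -p pics; python3 - <<'E'
from station import manip as m
import cv2,numpy as np
for n in("scene","top"):
    cv2.imwrite(f"pics/{n}0.png",m.snapshot(n)[:,:,::-1]); c=m.camera_model(n); print(n,c["fx"],c["cx"],c["cy"],np.round(c["cam_to_world"],3).tolist())
print(m.pinch_z,m.current_tool_rot(),m.current_time_s())
E
```

```text
scene 454.7091219421824 316.79242266788503 202.1806102085414 [[-0.846, -0.311, 0.433, 0.106], [-0.533, 0.515, -0.671, 0.756], [-0.014, -0.799, -0.601, 0.615], [0.0, 0.0, 0.0, 1.0]]
top 455.9858600050528 319.2326786672006 190.18662323960567 [[-0.033, -0.978, 0.206, 0.352], [-0.999, 0.033, -0.002, 0.114], [-0.005, -0.206, -0.978, 0.982], [0.0, 0.0, 0.0, 1.0]]
-0.0187 [ 1.79908548e+02 -7.26784199e-03 -1.60244556e+02] 0.1
```

View pics/top0.png

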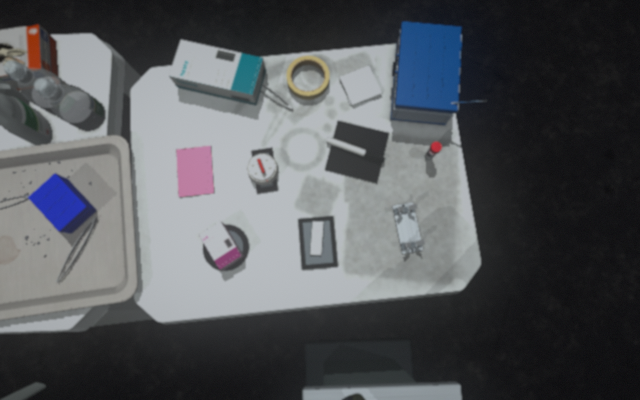

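View pics/scene0.png

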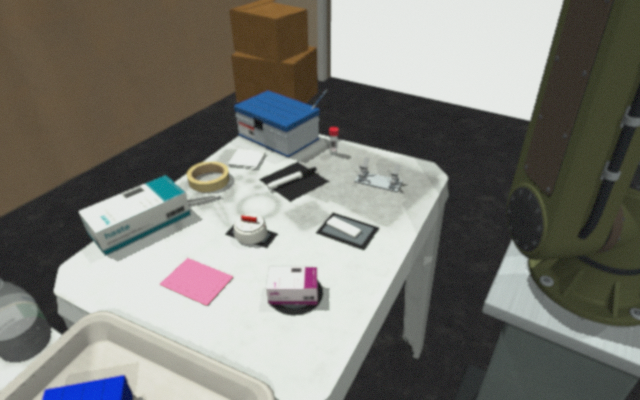

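```bash
cat > h.py <<'E'
from station import manip as m
import cv2,numpy as np
def P(c,uv,z):
    "pixel(s) -> world points on plane z"
    uv=np.atleast_2d(np.float64(uv)); x=(uv[:,0]-c["cx"])/c["fx"]; y=(uv[:,1]-c["cy"])/c["fy"]
    if c.get("fish"):
        r=np.hypot(x,y)+1e-12; d=np.c_[x/r*np.sin(r),y/r*np.sin(r),np.cos(r)]
    else: d=np.c_[x,y,np.ones_like(x)]
    T=np.array(c["cam_to_world"]); d=d@T[:3,:3].T; o=T[:3,3]
    return o+d*((z-o[2])/d[:,2])[:,None]
def shot(n,save=None):
    c=dict(m.camera_model(n)); c["fish"]=n=="wrist"; im=np.ascontiguousarray(m.snapshot(n)[:,:,::-1])
    if save: cv2.imwrite(f"pics/{save}.png",im)
    return c,im
def ortho(c,im,z,x0,x1,y0,y1,s=0.001):
    "rectified plan view on plane z: row = (x1-x)/s, col = (y1-y)/s"
    X,Y=np.meshgrid(np.arange(x1,x0,-s),np.arange(y1,y0,-s),indexing="ij")
    T=np.array(c["cam_to_world"]); p=(np.stack([X,Y,0*X+z],-1)-T[:3,3])@T[:3,:3]
    h=np.hypot(p[...,0],p[...,1]); k=np.arctan2(h,p[...,2])/(h+1e-12) if c["fish"] else 1/p[...,2]
    return cv2.remap(im,np.float32(c["cx"]+c["fx"]*p[...,0]*k),np.float32(c["cy"]+c["fy"]*p[...,1]*k),cv2.INTER_LINEAR)
E
python3 - <<'E'
from h import *
c=dict(m.camera_model("top"))
for n,uv in dict(spare=(357,151),strip=(263,170),oblong=(318,242),round=(226,246),clip=(408,230),vial=(430,155),blue=(427,110)).items(): print(n,P(c,uv,0.004).round(3))
m.command_gripper(0.085)
for k,(x,y) in enumerate([(0.5,0.05),(0.45,0.3)]):
    try:
        m.move_ptp([x,y-0.05,0.30],[180,0,-90 if 0 else 180]); cc,im=shot("wrist",f"w{k}"); print(cc["fx"],cc["cx"],cc["cy"],np.round(cc["cam_to_world"],3).tolist())
        np.savez(f"w{k}.npz",im=im,**{a:cc[a] for a in("fx","fy","cx","cy","cam_to_world","fish")})
    except m.PlanningError as e: print(e)
print(m.current_time_s())
E
```

```text
spare [[0.645 0.025 0.004]]
strip [[0.608 0.235 0.004]]
oblong [[0.445 0.119 0.004]]
round [[0.443 0.316 0.004]]
clip [[ 0.464 -0.076  0.004]]
vial [[ 0.63  -0.137  0.004]]
blue [[ 0.736 -0.139  0.004]]
309.70691628693146 317.4145625216356 201.31621056987083 [[0.001, 0.955, 0.295, 0.425], [1.0, -0.001, 0.002, -0.001], [0.002, 0.295, -0.955, 0.443], [0.0, 0.0, 0.0, 1.0]]
309.70691628693146 317.4145625216356 201.31621056987083 [[0.0, 0.955, 0.296, 0.375], [1.0, -0.001, 0.002, 0.249], [0.002, 0.296, -0.955, 0.443], [0.0, 0.0, 0.0, 1.0]]
3.7083
```

```bash
python3 - <<'E'
from h import *
for k,y in((0,(-.2,.2)),(1,(0.05,.45))):
    d=np.load(f"w{k}.npz"); c={a:d[a] for a in d.files}; c["fish"]=True
    o=ortho(c,d["im"],0.004,.34,.78,*y,s=.0008); cv2.imwrite(f"pics/o{k}.png",o); print(o.shape)
E
```

```text
(550, 500, 3)
(550, 500, 3)
```

View pics/o0.png

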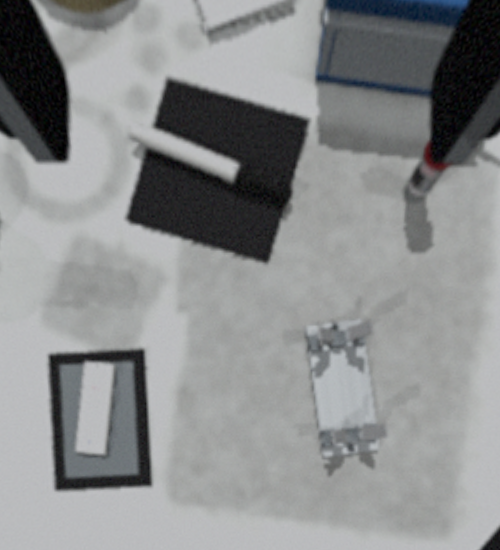

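View pics/o1.png

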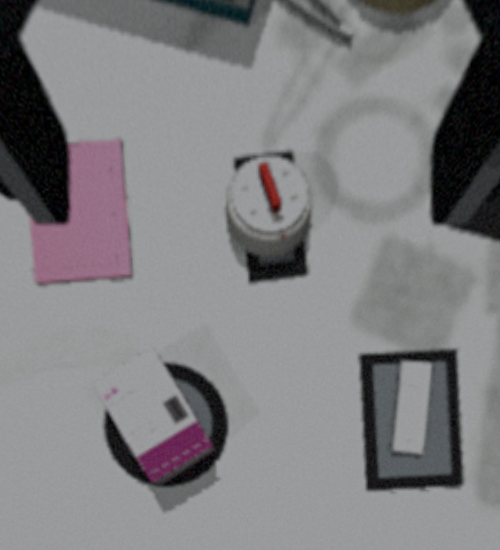

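```bash
python3 - <<'E'
from h import *
L=[]
for k,(x,y,z) in enumerate([(.44,-.075,.2),(.62,.025,.2)]):
    m.move_ptp([x,y,z],[180,0,180]); c,im=shot("wrist")
    np.savez(f"w{k+2}.npz",im=im,**{a:c[a] for a in("fx","fy","cx","cy","cam_to_world","fish")})
    zz=[.006,.012][k]; x0=[.39,.56][k]; y0=[-.15,-.06][k]
    L.append(ortho(c,im,zz,x0,x0+.16,y0,y0+.16,s=.0004))
cv2.imwrite("pics/o2.png",np.hstack(L))
d=np.load("w1.npz"); c={a:d[a] for a in d.files}; c["fish"]=True
def cont(mask,lo):
    cs=cv2.findContours(mask.astype(np.uint8),0,1)[0]; return [q for q in cs if cv2.contourArea(q)>lo]
s=.0008
def w(rc,y1): (u,v),(a,b),_=rc; p=cv2.boxPoints(rc); e=p[1]-p[0] if np.hypot(*(p[1]-p[0]))>np.hypot(*(p[2]-p[1])) else p[2]-p[1]; return np.round([.78-v*s,y1-u*s,np.degrees(np.arctan2(-e[0],-e[1]))%180,a*s,b*s],4)
o=ortho(c,d["im"],.004,.34,.78,.05,.45,s=s).astype(int); mx,mn=o.max(2),o.min(2)
print("dark");[print(w(cv2.minAreaRect(q),.45)) for q in cont(mx[100:]<60,300) for q in [q+[0,100]]]
hs=cv2.cvtColor(ortho(c,d["im"],.008+.004,.34,.78,.05,.45,s=s),cv2.COLOR_BGR2HSV)
mk=(hs[...,2]>150); mk[:345]=0;mk[470:]=0;mk[:,:375]=0;mk[:,450:]=0
print("cas");[print(w(cv2.minAreaRect(q),.45)) for q in cont(mk,300)]
hs=cv2.cvtColor(ortho(c,d["im"],.050,.34,.78,.05,.45,s=s),cv2.COLOR_BGR2HSV).astype(int)
red=((hs[...,0]<8)|(hs[...,0]>172))&(hs[...,1]>130)&(hs[...,2]>60)
print("bar");[print(w(cv2.minAreaRect(q),.45)) for q in cont(red,150)]
im=ortho(c,d["im"],.044,.34,.78,.05,.45,s=s); cv2.imwrite("pics/o3.png",cv2.resize(im[320:540,80:260],None,fx=2.5,fy=2.5))
E
```

```text
dark
[4.356000e-01 3.135000e-01 1.293405e+02 8.600000e-02 9.660000e-02]
[0.4441 0.1213 3.0775 0.1083 0.0762]
[5.72400e-01 2.28900e-01 9.87462e+01 2.93000e-02 4.77000e-02]
[0.6444 0.0776 0.     0.1112 0.0536]
[0.6512 0.4228 0.     0.0976 0.0544]
cas
[4.531000e-01 1.224000e-01 1.740939e+02 2.090000e-02 6.810000e-02]
bar
[6.04100e-01 2.36000e-01 1.99832e+01 3.29000e-02 6.80000e-03]
```

View pics/o2.png

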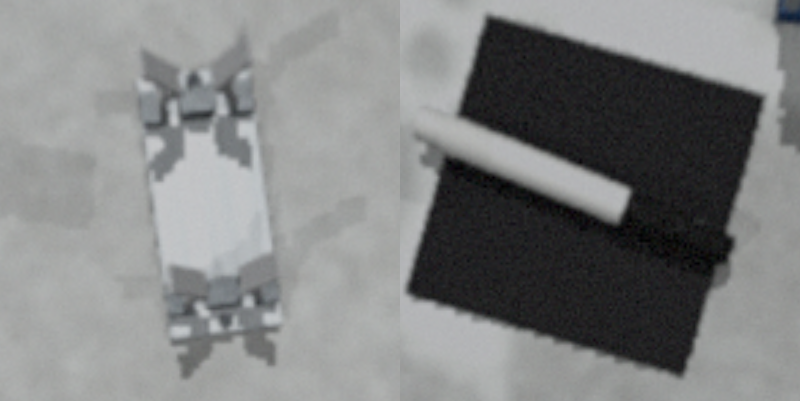

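View pics/o3.png

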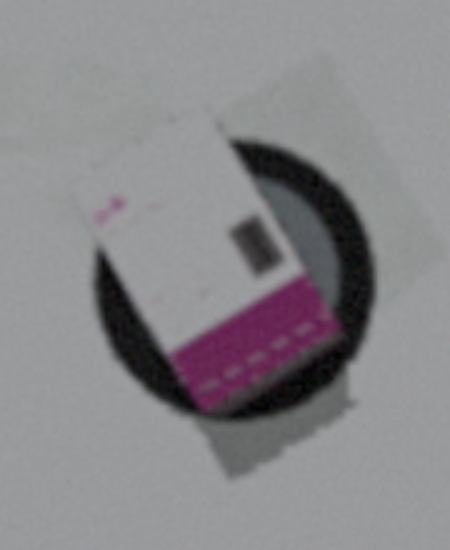

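```bash
cat >> h.py <<'E'
def yaws(a): return sorted([(b+180)%360-180 for b in (a,a+180)],key=lambda b:-abs(b))
def choose(pp,pa,qp,qa):
    "same grasp yaw at pick and place: least last-joint travel"
    best=None
    for i in (0,180):
        for j in (0,180):
            A=m.ik(pp,[180,0,pa+i]); B=m.ik(qp,[180,0,qa+j])
            if A is None or B is None: continue
            k=max(abs(A[5]),abs(B[5]))
            if best is None or k<best[0]: best=(k,pa+i,qa+j)
    return best[1:]
def pick(p,yaw,z,op,sq,up=.13):
    m.move_ptp([*p,up],[180,0,yaw]); m.command_gripper(op,20); m.movel([*p,z+.03],.25); h=m.movel([*p,z],.06,force_limit=10)
    m.command_gripper(0,sq); w=m.current_gripper_width(); m.movel([*p,up],.2); print("picked hit",h,"w",w,"after",m.current_gripper_width(),m.current_time_s())
def place(p,yaw,z,op,fl=8,up=.13):
    m.move_ptp([*p,up],[180,0,yaw]); m.movel([*p,z+.02],.2); h=m.movel([*p,z],.04,force_limit=fl); print("place hit",h,m.current_position(),m.current_wrist_force())
    m.command_gripper(op,20); m.movel([*p,up],.2); print("t",m.current_time_s())
E
python3 - <<'E'
from h import *
p,q=[.6462,.0308],[.4696,-.0738]
a,b=choose([*p,.1],67.6,[*q,.1],7.6); print(a,b)
pick(p,a,.006,.045,90)
# check in-hand from the wrist camera while above the clip
m.move_ptp([*q,.13],[180,0,b]); c,im=shot("wrist","w4")
m.sleep(.1); print(m.current_tool_rot(),m.current_position())
E
```

```text
247.6 7.6
picked hit False w 0.011944011307193265 after 0.012090182004429361 9.8417
[1.79995452e+02 1.23089741e-02 7.58736620e+00] [ 0.46973343 -0.07373644  0.12991919]
```

View pics/w4.png

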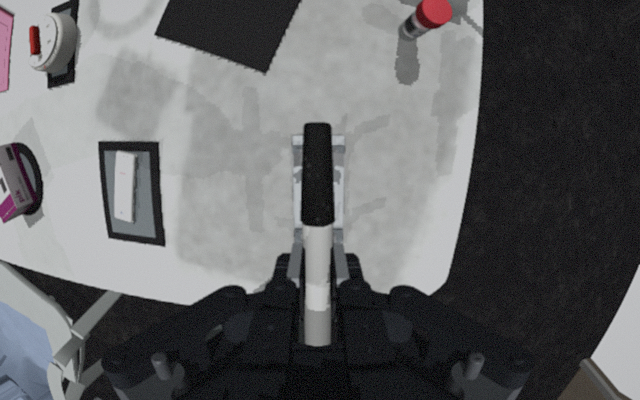

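```bash
python3 - <<'E'
from h import *
c=dict(m.camera_model("wrist")); c["fish"]=True
e=P(c,[(317,122),(317,345)],.136); print(e.round(4),e.mean(0),np.linalg.norm(e[0]-e[1]),np.degrees(np.arctan2(*(e[0]-e[1])[1::-1])))
e=P(c,[(292,137),(345,135),(317,137)],.03); print(e.round(4))
E
```

```text
[[ 0.539  -0.0641  0.136 ]
 [ 0.415  -0.0806  0.136 ]] [ 0.47699937 -0.07235552  0.136     ] 0.1251390107786892 7.571338230934448
[[ 0.5201 -0.0465  0.03  ]
 [ 0.5272 -0.0874  0.03  ]
 [ 0.5226 -0.0659  0.03  ]]
```

```bash
python3 - <<'E'
from h import *
q=[.4696-.0018,-.0738-.0003]
m.movel([*q,.06],.2); h=m.movel([*q,.0155],.05,force_limit=35); print(h,m.current_position(),m.current_wrist_force(),m.current_gripper_width())
m.command_gripper(.035,20); m.movel([*q,.15],.2); c,im=shot("wrist"); 
cv2.imwrite("pics/o5.png",np.hstack([ortho(c,im,.022,.37,.57,-.17,.03,s=.0005),im[50:350:,200:500].repeat(1,0) if 0 else cv2.resize(im[60:360,150:500],(467,400))])); print(m.current_time_s())
E
```

```text
False [ 0.46829756 -0.07455355  0.01807837] [-7.22639659  1.31941901 16.10891961] 0.011289631651444683
14.65
```

View pics/o5.png

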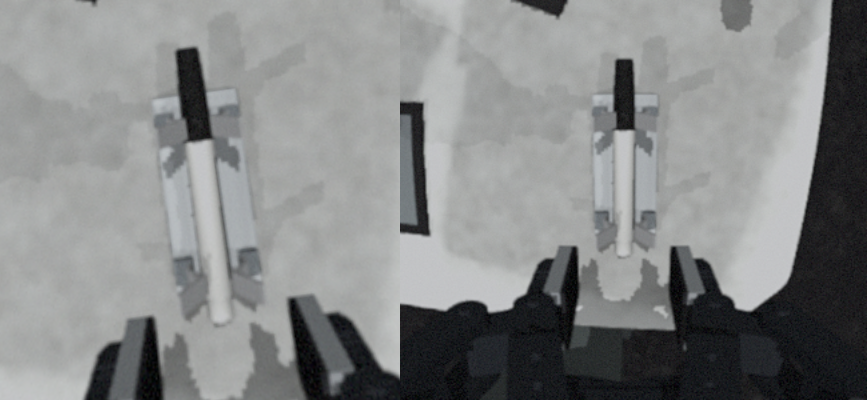

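```bash
python3 - <<'E'
from h import *
q=np.array([.4696,-.0738]); u=np.array([np.cos(np.radians(7.6)),np.sin(np.radians(7.6))])
m.command_gripper(0,30); m.movel([*q,.05],.2); h=m.movel([*q,.024],.02,force_limit=8); print("touch",h,m.current_position(),m.current_wrist_force())
if m.current_position()[2]>.0315:
    h=m.movel([*q,.024],.02,force_limit=25); print("press",h,m.current_position(),m.current_wrist_force())
m.movel([*q,.09],.2)
a=q+u*(.0675+.0085+.025); m.movel([*a,.09],.2); m.movel([*a,.014],.15)
e=q+u*(.0675+.011)   # pad half-width 11 mm
h=m.movel([*e,.014],.03,force_limit=25); print("push",h,m.current_position(),(m.current_position()[:2]-q)@u-.0785,m.current_wrist_force())
m.movel([*a,.014],.15); m.movel([*a,.15],.25)
m.movel([*(q),.15],.2); c,im=shot("wrist")
cv2.imwrite("pics/o6.png",ortho(c,im,.022,.37,.57,-.17,.03,s=.0005)); print(m.current_time_s())
E
```

```text
touch True [ 0.46967261 -0.07419611  0.0304236 ] [-2.69042168  0.1566868   4.68305908]
push False [ 0.54745641 -0.06341249  0.01400572] 4.629975033638989e-05 [-0.32065797  0.02913671  0.08456169]
21.05
```

View pics/o6.png

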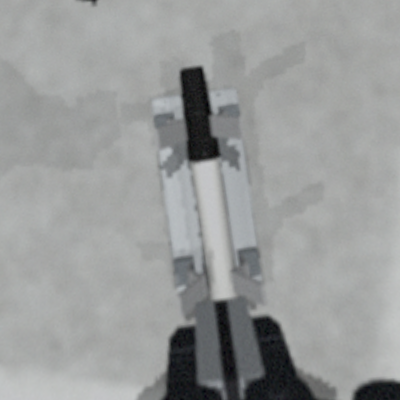

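```bash
python3 - <<'E'
from h import *
p,q=[.4531,.1224],[.644,.026]
a,b=choose([*p,.1],-5.9,[*q,.1],-15); print(a,b)
pick(p,a,.0055,.05,30); place(q,b,.006,.05)
p,q=[.4408,.3198],[.4441,.1213]
a,b=choose([*p,.1],30.8,[*q,.1],3.1); print(a,b)
pick(p,a,.018,.085,30,.15); place(q,b,.0185,.075,up=.15)
m.move_ptp([.46,.25,.28],[180,0,0]); c,im=shot("wrist","w7")
o=ortho(c,im,.004,.34,.72,-.05,.45,s=.001); cv2.imwrite("pics/o7.png",o); print(m.current_time_s())
E
```

```text
-5.9 -15
picked hit False w 0.02279976015129832 after 0.022775758294217706 24.6917
place hit True [0.64373744 0.02595381 0.00608197] [-0.3602154   0.57940531  3.18121602]
t 27.8833
30.8 3.1
picked hit False w 0.053548504754701576 after 0.053639902931471646 32.075
place hit True [0.4439662  0.12126674 0.01850535] [1.08123503 0.79828673 2.4849485 ]
t 35.25
36.0583
```

View pics/o7.png

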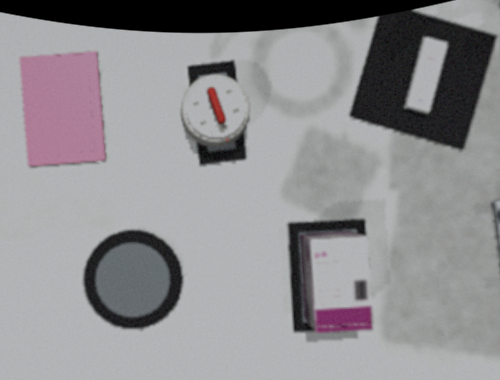

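```bash
python3 - <<'E'
from h import *
c,im=shot("wrist"); s=.0004
def fit(mask,x1,y1):
    q=max(cv2.findContours(mask.astype(np.uint8),0,1)[0],key=cv2.contourArea); (u,v),(a,b),_=rc=cv2.minAreaRect(q); p=cv2.boxPoints(rc)
    e=p[1]-p[0] if np.hypot(*(p[1]-p[0]))>np.hypot(*(p[2]-p[1])) else p[2]-p[1]
    return np.round([x1-v*s,y1-u*s,(np.degrees(np.arctan2(-e[0],-e[1]))+90)%180-90,a*s,b*s],4)
hs=cv2.cvtColor(ortho(c,im,.05,.56,.66,.18,.30,s),cv2.COLOR_BGR2HSV).astype(int)
bar=fit(((hs[...,0]<8)|(hs[...,0]>172))&(hs[...,1]>130)&(hs[...,2]>60),.66,.30); print("bar",bar)
o=ortho(c,im,.004,.37,.51,.25,.39,s); rm=fit(o.max(2)<75,.51,.39); print("round",rm)
o=ortho(c,im,.012,.59,.69,-.02,.08,s); cs=fit(o.min(2)>110,.69,.08); print("cass",cs)
p,q=bar[:2],rm[:2]
if np.hypot(*(p-[.6041,.236]))<.006 and np.hypot(*(q-[.441,.317]))<.006:
    a,b=choose([*p,.1],bar[2],[*q,.1],30); print(a,b)
    pick(p,a,.0385,.04,50,.15); place(q,b,.039,.035,up=.15)
    m.move_ptp([.55,.22,.25],[180,0,180]); c,im=shot("wrist")
    o=ortho(c,im,.004,.54,.68,.16,.30,s); print("strip",fit(o.max(2)<75,.68,.30)); cv2.imwrite("pics/o8.png",ortho(c,im,.004,.36,.72,.1,.45,.0008))
E
```

```text
bar [6.05900e-01 2.35900e-01 2.01707e+01 3.23000e-02 6.30000e-03]
round [  0.4409   0.3173 -70.56     0.0969   0.0969]
cass [  0.6438   0.0281 -15.124    0.0256   0.0722]
20.1707 30
picked hit False w 0.006056035266924826 after 0.006046384289597748 39.5667
place hit True [0.44051272 0.31702092 0.03892522] [-0.82317692 -0.05454013  4.69629096]
t 42.55
strip [0.6072 0.233  7.2143 0.0993 0.0469]
```

View pics/o8.png

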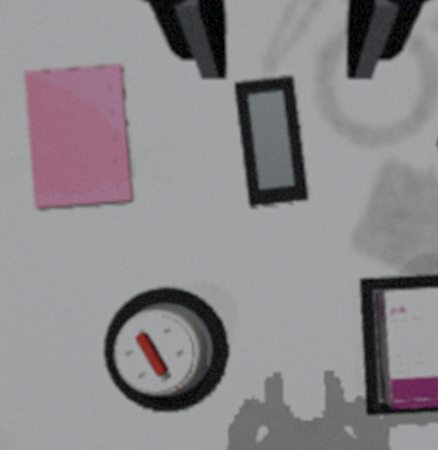

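```bash
python3 - <<'E'
from h import *
p,q=[.6438,.0275],[.6072,.2330]
a,b=choose([*p,.1],-15.1,[*q,.1],7.2); print(a,b)
pick(p,a,.0055,.05,30); place(q,b,.006,.045)
m.move_ptp([.50,.12,.32],[180,0,180]); c,im=shot("wrist"); cv2.imwrite("pics/o9.png",ortho(c,im,.004,.34,.72,-.18,.42,.001)); print(m.current_time_s())
E
```

```text
-15.1 7.2
picked hit False w 0.022398289890909966 after 0.0233038923230735 50.7833
place hit True [0.6069511  0.23298012 0.00616621] [-1.33404623  0.09341028  4.29207644]
t 53.9167
56.6833
```

View pics/o9.png

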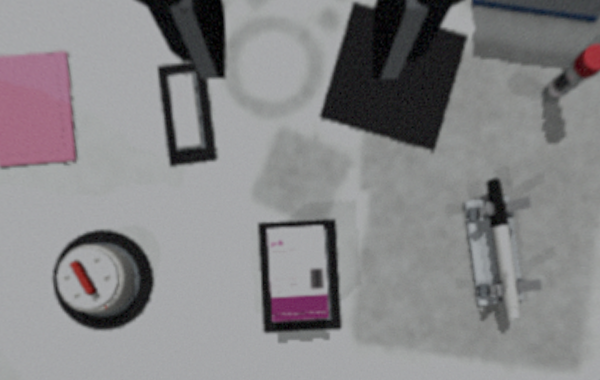

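The plan view shows every item where it belongs: the cassette centred on the strip mat (188,113), the timer on the round mat, the carton square on the oblong mat (300,275), the marker in the clip (505,250), and the vial standing.

```bash
python3 -c "
from station import manip as m
print(m.sign_off())"
```

```text
the job is handed in; nothing more can be done
None
```

The job is handed in at about 57 s: the marker is seated in its clip, the timer, carton and cassette are on their own mats, and the vial still stands in place; the hand-in returned no verdict.

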